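# Present a carton to the counter scanner

### The job

At the food pantry's check-in counter, lift the tin that was left on the scanner's glass out over the guard rail and set it down gently, standing upright, in the black tray. Then carry the tall carton upright over the guard rail and hold it centred over the dark glass, its long side along the glass's long side and its underside about 1 cm above the glass; neither the glass nor the rail may be touched by the carton. Finish while still holding the carton steady there (do not put it down), and leave the bottle, the jar and the flat packet alone.

Things in the scene. Friction and masses are not known exactly. Their poses are not given: they have to be found in the camera images.
- scanner: Counter scanner, fixed: grey block 180 x 200 x 34 mm (x, y, z), steel bezel and dark window on top. A guard rail of 8 mm round bar runs all round on four corner posts, bar centres at x = +-85, y = +-95 mm, its top 89 mm above the counter (55 above the glass), open below and inside. Origin: centre of the underside, on the counter; z up. Turned by up to 20 degrees.
- glass (a point): Centre of the dark glass window, on its upper surface, 34 mm above the counter, at the middle of the scanner's top. The window is 72 mm along x and 112 mm along y (its long side); axes parallel to the scanner's.
- tin: Closed steel food tin with a pale label band, upright cylinder 54 mm in diameter, 100 mm tall, about 0.2 kg, standing loose on the glass, up to 25 mm off its centre. Origin: centre of its underside; z up along its axis.
- carton: Tall closed cardboard carton with pale panels on its two broad faces, 45 mm (x) by 85 mm (y) by 140 mm (z), about 0.3 kg, standing upright on the counter to one side of the scanner, rigid. Origin: centre of its underside; z up, y along its long side. Either way round will do.
- tray: Shallow black plastic tray fixed to the counter on the other side of the scanner from the carton: 150 x 150 mm outside, 30 mm high, walls and floor 5 mm thick, open on top, empty. Origin: centre of its underside, on the counter; z up.
- bottle: Bystander: amber glass bottle with a white cap, 60 mm in diameter, 170 mm tall, standing on the counter beyond the scanner. Origin: centre of its underside.
- jar: Bystander: glass jar with a steel cap, 70 mm in diameter, 100 mm tall, standing on the counter beyond the scanner. Origin: centre of its underside.
- packet: Bystander: flat cardboard packet, 80 x 120 x 40 mm, lying on the counter beyond the scanner. Origin: centre of its underside.
Not all that is in view belongs to the job. What is shaped like the carton but blue is not meant.

How it is judged:
On the way:
1. the tin stands upright in the tray, let go (x of tin in the frame of tray between -0.052 and 0.052 m and y of tin in the frame of tray between -0.052 and 0.052 m and z of tin in the frame of tray below 0.012 m and angle between tin's own z axis and vertical below 0.12 rad and linear speed of tin below 0.03 m/s and contact force between the fingers and tin below 0.1 N), for 0.2 s.
At the end, for the whole second after the job is handed in: Tin released, at rest, upright (7 deg) on the tray floor. Carton held still in the fingers, upright (5.7 deg), centred on the glass within 12 mm, long sides aligned within 8 deg, underside 3 to 20 mm above the glass, not touching the scanner (all of step 1 and z of carton in the frame of glass between 0.003 and 0.02 m and horizontal distance between carton and glass below 0.012 m and angle between the y axis of carton and the y axis of glass, either way round below 0.14 rad and angle between carton's own z axis and vertical below 0.1 rad and linear speed of carton below 0.02 m/s and contact force between the fingers and carton above 2 N and contact force between carton and scanner below 0.05 N); the arm keeps its last pose, push and grip.
It fails at once if the carton bumps the scanner, its glass or its rail (contact force between carton and scanner above 1 N).
It fails at once if the tin is dropped or thrown (moving faster than 0.6 m/s out of the fingers) (contact force between the fingers and tin below 0.1 N and linear speed of tin above 0.6 m/s).
It fails at once if the bottle is moved by more than 20 mm or knocked over (distance of bottle from where it was at the start of the episode above 0.02 m or angle between bottle's own z axis and vertical above 0.3 rad).
It fails at once if the jar is moved by more than 20 mm or knocked over (distance of jar from where it was at the start of the episode above 0.02 m or angle between jar's own z axis and vertical above 0.3 rad).
It fails at once if the flat packet is moved by more than 20 mm or knocked over (distance of packet from where it was at the start of the episode above 0.02 m or angle between packet's own z axis and vertical above 0.3 rad).
It also fails if it takes over 56 s, if anything falls off the work surface, if the arm or the gripper's body presses on something with over 40 N, if the wrist force passes 120 N, or if a joint passes its speed limit or range.

### The arm

A 6-joint arm with a two-finger parallel gripper is mounted at the origin on the work surface. World frame = base frame: x ahead of the robot, y to its left, z up, the work surface at z = 0. Lengths are in m, angles in rad, forces in N, time in s.
With the tool pointing down it reaches from about 0.3 to 0.85 m from the base axis. Payload 5.4 kg.
Tool frame: the origin (TCP) lies at the very end of the fingers, on their centre line; the grasp point (between the pads) lies 19 mm behind it; z points along the fingers, y is the direction in which the jaws open and shut (so a half turn about z gives the same grasp; the last joint's range is limited). The gripper opens to 85 mm and grips with 20 to 120 N. Pads are 22 mm wide; open, the fingers measure 114 mm over their backs; the gripper's body (76 mm by 85 mm) begins 54 mm behind the grasp point. The pads swing forward as they close: fully open they stand 13 mm farther back than shut.
Start: joints at [1.052, 0.158, 1.597, -0, 1.386, -0.21], TCP at [0.175, 0.548, 0.231] pointing down, gripper open.
Joint ranges: [-2.91, 2.91], [-0.94, 2.29], [0.18, 2.7], [-1.29, 4.43], [0.17, 2.64], [-3, 3]. Speed limits (rad/s): [2.57, 2.57, 3.14, 3.14, 3.14, 3.14].

### API

Orientations are given as a unit quaternion [x, y, z, w].
In Python, from station import move_ptp, servo_line, set_joints, release, clamp, sleep, inverse_kinematics, read_state, snapshot, camera_model, IKError, finish_job gives the robot as it stands. Calls block until the motion is done:
- move_ptp(position, orientation): joint-space move of the TCP to a pose.
- servo_line(position, feed=0.15, frame=None): straight line of the TCP; frame=None keeps the orientation; feed is the mean speed in m/s.
- set_joints(angles): joint-space move.
- release() and clamp(effort=None): open the fingers fully, or close them until they stop; effort is the grip in N (None keeps the last).
- sleep(seconds).
- inverse_kinematics(position, orientation): joint angles nearest the present ones, or None.
- read_state(): the state.
- snapshot(name): name is "scene" or "top" or "wrist"; returns the picture (420x560x3 uint8, red, green, blue); there is no depth.
- camera_model(name): a dict with "mtx" (3x3 intrinsics, pixels), "R" (3x3) and "t" (3): a world point X has camera coordinates R X + t. Camera axes: x right, y down, z forward; pixel columns grow to the right and rows downward; lengths in m; the calibration is good to about 2 mm. The wrist camera is an equidistant fisheye: a pixel r from the principal point sees the ray r / f radians off the axis. A picture is of the moment at which its call begins: read the wrist's pose just before it. camera_model takes no time and is no camera call; for the wrist camera it gives the pose at the moment of the call.
A pose or a line that the arm cannot do raises IKError and nothing moves.
- finish_job(): hands the job in, once; it reports no verdict.
The state is a dict: "t": time; "joint_pos": joint angles; "dq": joint speeds; "joint_torque": joint torques, N m; "position": TCP position; "tcp_rot": TCP orientation; "ft_force": force on the tool from outside, world axes, zero at the start; "moment": the same for the moment, N m; "gripper_width": finger opening in m.
Only numpy, scipy, OpenCV 4.12 (cv2) and the standard library are available. Lean on these libraries where they do the work, as an engineer would, in place of code of your own. Each camera call takes 0.05 s, during which the arm holds its last target. There are 200 camera calls.

## Working session

There is one attempt and no reset: what is moved stays moved. The work goes in short steps, each a Python script; the robot and the scene stay as the last script left them, time stands still between calls to the robot, and variables do not carry over. Pictures are saved under pics/ and viewed, about 8 in all and at most 12, crops included, and the job is handed in when it is done.

```bash
mkdir -p pics; ls
python3 - <<'E'
from station import *
import cv2,numpy as np
for n in("scene","top","wrist"):
    m=camera_model(n); print(n,np.round(m["mtx"],1).tolist(),np.round(m["R"],3).tolist(),np.round(m["t"],3).tolist())
    im=snapshot(n); cv2.imwrite(f"pics/{n}0.png",im[:,:,::-1])
print(read_state())
E
```

```text
pics
scene [[497.2, 0.0, 282.6], [0.0, 497.2, 214.4], [0.0, 0.0, 1.0]] [[0.2, 0.98, 0.007], [0.731, -0.144, -0.667], [-0.652, 0.139, -0.745]] [-0.131, -0.399, 1.784]
top [[460.3, 0.0, 279.5], [0.0, 460.3, 213.9], [0.0, 0.0, 1.0]] [[-0.002, -1.0, -0.009], [-0.997, 0.002, -0.082], [0.082, 0.008, -0.997]] [0.03, 0.598, 1.027]
wrist [[325.2, 0.0, 282.4], [0.0, 325.2, 205.7], [0.0, 0.0, 1.0]] [[0.303, 0.953, -0.002], [0.91, -0.288, 0.299], [0.284, -0.093, -0.954]] [-0.575, -0.04, 0.379]
{'t': 0.15, 'joint_pos': array([ 1.05191097e+00,  1.58894468e-01,  1.59796825e+00, -2.48959841e-05,
        1.38615484e+00, -2.10122241e-01]), 'dq': array([ 0.00160007, -0.00134432, -0.00544139, -0.00018183,  0.00163424,
       -0.00016991]), 'joint_torque': array([ 1.07931508e-03, -3.96379352e+01, -3.31784570e+01, -2.76226110e-04,
        5.51522768e-03,  1.58187260e-05]), 'position': array([0.17453702, 0.54738621, 0.23053591]), 'tcp_rot': array([ 1.53766737e-01,  9.88106919e-01, -6.70009711e-04, -2.42549448e-04]), 'ft_force': array([0.19500523, 0.58118449, 0.30536311]), 'moment': array([-0.00110201, -0.01967325,  0.01547241]), 'gripper_width': 0.08551696251084122}
```

View pics/top0.png

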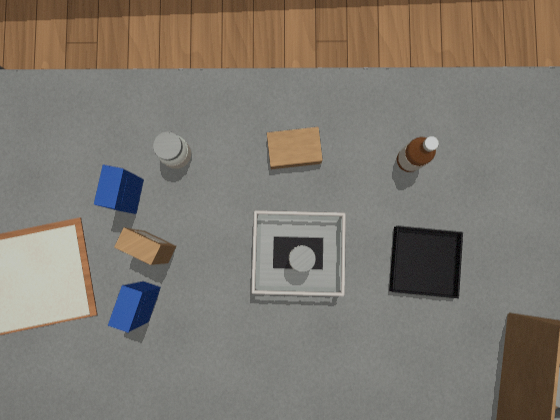

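View pics/scene0.png

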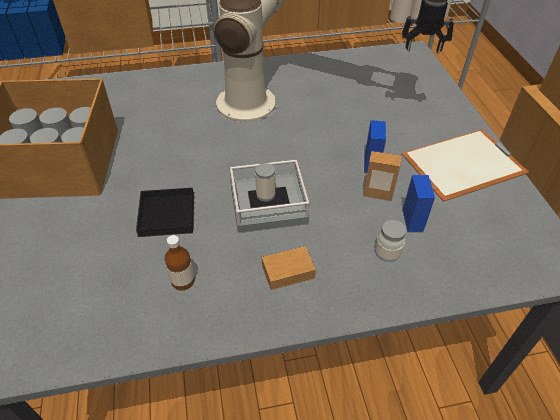

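```bash
cat > h.py <<'E'
from station import *
import cv2,numpy as np
from scipy.spatial.transform import Rotation as Ro
def ray(n,px,z,m=None):
    m=m or camera_model(n); px=np.atleast_2d(np.asarray(px,float)); K=m["mtx"]
    a=np.c_[(px[:,0]-K[0,2])/K[0,0],(px[:,1]-K[1,2])/K[1,1]]
    if n=="wrist":
        r=np.linalg.norm(a,axis=1)[:,None]; d=np.c_[a/np.maximum(r,1e-9)*np.sin(r),np.cos(r)]
    else: d=np.c_[a,np.ones(len(a))]
    d=d@m["R"]; c=-m["R"].T@m["t"]
    return (c+d*((z-c[2])/d[:,2])[:,None])[:,:2]
def rect(P):
    (c,s,a)=cv2.minAreaRect(np.float32(np.asarray(P)*1000)); b=cv2.boxPoints((c,s,a))
    e=[b[1]-b[0],b[2]-b[1]]; e=max(e,key=np.linalg.norm)
    return np.round(np.array(c)/1000,4),np.round(np.array(s),1),round(float((np.degrees(np.arctan2(e[1],e[0])))%180),2) # long-side dir
def big(mask,roi):
    x0,y0,x1,y1=roi; k=np.zeros_like(mask); k[y0:y1,x0:x1]=mask[y0:y1,x0:x1]
    cs,_=cv2.findContours(k,cv2.RETR_EXTERNAL,cv2.CHAIN_APPROX_NONE)
    return max(cs,key=cv2.contourArea)[:,0,:]
def down(yaw): # tool z down, tool y axis at world angle yaw
    y=np.array([np.cos(yaw),np.sin(yaw),0]); z=np.array([0,0,-1.]); return Ro.from_matrix(np.c_[np.cross(y,z),y,z]).as_quat()
E
python3 - <<'E'
from h import *
im=cv2.imread("pics/top0.png"); hsv=cv2.cvtColor(im,cv2.COLOR_BGR2HSV); H,S,V=cv2.split(hsv)
u=lambda b:b.astype(np.uint8)*255
rail=big(u((V>150)&(S<40)),(235,195,365,310)); print("rail@.085",rect(ray("top",rail,.085)))
glass=big(u(V<60),(265,230,330,275)); print("glass",rect(ray("top",glass,.034)))
tray=big(u(V<60),(380,215,475,310)); print("tray@.03",rect(ray("top",tray,.03)))
br=u((H>5)&(H<25)&(S>90)); c=big(br,(105,220,185,275)); print("carton all@.14",rect(ray("top",c,.14)), "V", [int(V[y,x]) for x,y in((125,240),(140,245),(150,250),(155,252),(160,250),(165,252),(170,250))])
top=big(u((br>0)&(V>np.percentile(V[225:265,115:175][br[225:265,115:175]>0],50)-15)),(105,220,185,275)); print("carton bright",rect(ray("top",top,.14)))
for k,roi in(("b1",(85,155,150,220)),("b2",(100,270,165,340))):
    b=big(u((H>105)&(H<130)&(S>120)),roi); print(k,rect(ray("top",b,.14)))
tin=big(u((V>110)&(S<40)),(284,243,322,274)); print("tin",cv2.minEnclosingCircle(tin),ray("top",[cv2.minEnclosingCircle(tin)[0]],.134))
cr=lambda a,b,c,d,f:cv2.resize(im[b:d,a:c],None,fx=f,fy=f,interpolation=cv2.INTER_NEAREST)
cv2.imwrite("pics/c1.png",np.hstack([cr(80,160,190,340,3),cr(240,195,360,315,4)[:,:].copy() if 0 else cv2.copyMakeBorder(cr(240,195,360,315,4),0,60,0,0,cv2.BORDER_CONSTANT)[:540]]))
E
```

```text
rail@.085 (array([ 0.5113, -0.012 ]), array([197. , 177.7]), 88.44)
glass (array([ 0.5107, -0.0118]), array([110.3,  67.8]), 88.46)
tray@.03 (array([ 0.4899, -0.2996]), array([156.3, 148.6]), 84.41)
carton all@.14 (array([0.5206, 0.3028]), array([115.4,  52.9]), 69.88) V [173, 176, 170, 178, 77, 76, 80]
carton bright (array([0.525, 0.318]), array([82.8, 42.5]), 64.87)
b1 (array([0.6414, 0.3572]), array([89.9, 85.1]), 78.62)
b2 (array([0.404 , 0.3208]), array([ 75.4, 104.7]), 161.7)
tin ((302.5, 265.0), 20.155742645263672) [[ 0.48543854 -0.01830528]]
```

View pics/c1.png

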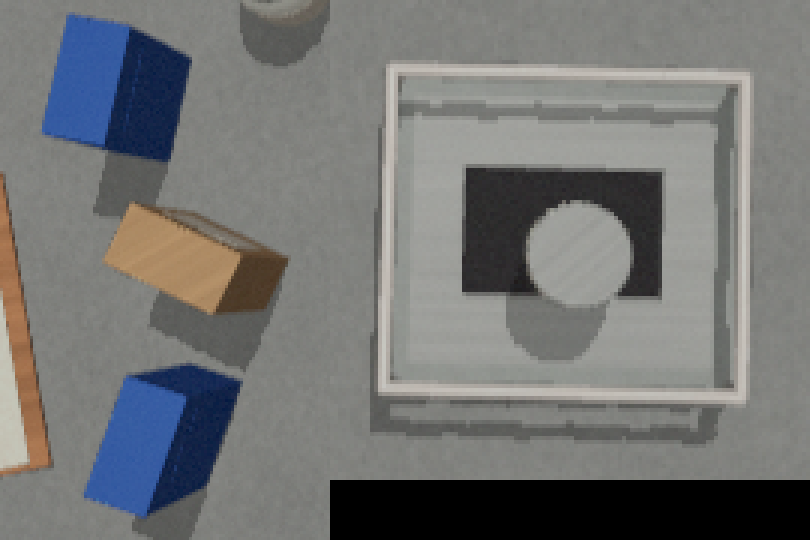

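The top view agrees with the given sizes: the rail measures 197x178 mm, and the glass and rail centres lie 0.6 mm apart. The brown carton's top face measures 83x42 mm at crop (172,257), and the tin's top is at pixel (302.5,258.2). I'll check reach next and then fetch the tin.

Run:
```python
from h import *
tin=ray("top",[[302.5,258.2]],.134)[0]; print("tin",tin)
ct=ray("top",np.array([[133,202],[243,250],[215,314],[103,262]])/3+[80,160],.14);print("carton",rect(ct))
tr=ray("top",[[426,262]],.005)[0]; print("tray floor approx",tr)
for nm,p,yw in(("tin",(*tin,.092),88.4),("tin",(*tin,.25),88.4),("tray",(.49,-.2996,.07),88.4),("car",(.525,.318,.1),-25.1),("car",(.525,.318,.1),154.9),("hold",(.511,-.012,.15),-1.6),("hold",(.511,-.012,.15),178.4),("hi",(.511,-.012,.23),178.4),("hi",(.525,.318,.23),154.9)):
    q=inverse_kinematics(np.array(p),down(np.radians(yw))); print(nm,yw,None if q is None else np.round(q,2))
```

```text
tin [ 0.49916758 -0.01838367]
carton (array([0.5254, 0.3153]), array([84.3, 46.6]), 65.42)
tray floor approx [ 0.48826429 -0.30790745]
tin 88.4 [-0.28  0.12  1.93 -0.    1.09 -1.82]
tin 88.4 [-0.28 -0.05  1.78 -0.    1.41 -1.82]
tray 88.4 [-0.76  0.33  1.73 -0.    1.08 -2.3 ]
car -25.1 [ 0.35  0.38  1.6  -0.    1.16  0.79]
car 154.9 [ 0.35  0.38  1.6  -0.    1.16 -2.36]
hold -1.6 [-0.26  0.07  1.86 -0.    1.21 -0.23]
hold 178.4 [-0.26  0.07  1.86 -0.    1.21  2.91]
hi 178.4 [-0.26 -0.01  1.78 -0.    1.37  2.91]
hi 154.9 [ 0.35  0.26  1.48 -0.    1.4  -2.36]
```

```bash
python3 - <<'E'
from h import *
o=down(np.radians(88.4)); x,y=.4992,-.0184
move_ptp(np.array([x,y,.22]),o)
cv2.imwrite("pics/w1.png",snapshot("wrist")[:,:,::-1])
servo_line(np.array([x,y,.092]),feed=.1)
f0=read_state()["ft_force"]
clamp(40); sleep(.2); s=read_state(); print(s["t"],s["gripper_width"],s["position"],f0,s["ft_force"])
servo_line(np.array([x,y,.205]),feed=.1); s=read_state(); print(s["t"],s["gripper_width"],s["position"],s["ft_force"])
cv2.imwrite("pics/w2.png",np.hstack([snapshot("wrist")[:,:,::-1],snapshot("scene")[120:330,130:370,::-1].repeat(2,0).repeat(2,1)])[:,:, :])
E
python3 -c "
import cv2;im=cv2.imread('pics/w2.png');cv2.imwrite('pics/w2s.png',cv2.resize(im,(800,int(im.shape[0]*800/im.shape[1]))))"
```

```text
4.5583 0.05304348212940368 [ 0.49963676 -0.01843102  0.09259666] [-0.42358662  0.62817    -0.53042127] [-0.35773468  1.07557719  5.73583643]
5.8417 0.052992896668341866 [ 0.49865652 -0.01825499  0.20408294] [-0.22866208 -0.58373997 -1.83301497]
```

View pics/w2s.png

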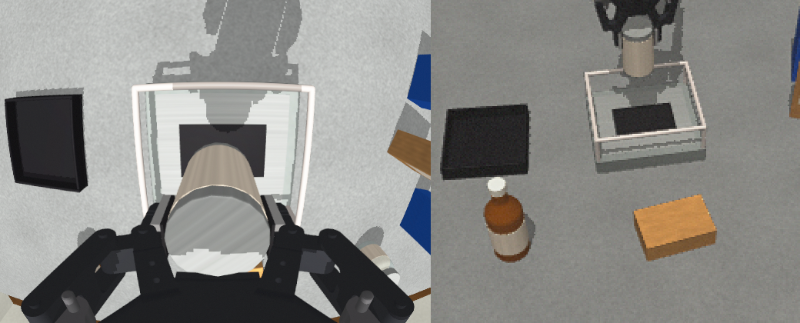

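The tin is held clear of the rail (width 53 mm, wrist load about 2 N). I'll carry it to the tray.

Run:
```python
from h import *
x,y=.4895,-.302
servo_line(np.array([x,y,.205]),feed=.15)
servo_line(np.array([x,y,.075]),feed=.1); sleep(.2)
f0=read_state()["ft_force"][2]; z=.075
while z>.056:
    z-=.0015; servo_line(np.array([x,y,z]),feed=.02); s=read_state()
    if s["ft_force"][2]-f0>3: break
print(z,f0,s["ft_force"],s["position"],s["t"])
release(); sleep(.3); servo_line(np.array([x,y,.2]),feed=.12)
im=np.hstack([snapshot("wrist"),snapshot("top")])[:,:,::-1]; s=read_state(); print(s["t"])
cv2.imwrite("pics/p1t.png",im[:,560:]); cv2.imwrite("pics/p1.png",cv2.resize(im,(800,300)))
```

```text
0.06299999999999999 -0.7210022457987167 [-0.80946572  1.26137914  3.20136085] [ 0.48989466 -0.30222753  0.06365634] 11.6333
13.75
```

View pics/p1.png

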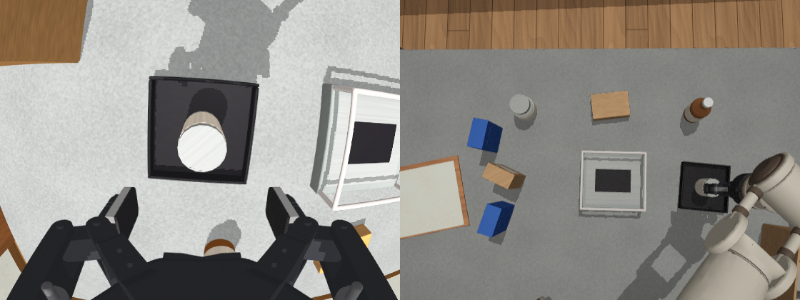

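The tin stands upright in the tray, released. It touched down at the expected height of 63 mm. Next I'll re-measure the clear glass and look at the carton from above.

Run:
```python
from h import *
im=cv2.imread("pics/p1t.png"); V=cv2.cvtColor(im,cv2.COLOR_BGR2HSV)[:,:,2]
g=big((V<60).astype(np.uint8)*255,(265,230,335,280)); print("glass",rect(ray("top",g,.034)))
x,y=.5255,.3165
# stand back towards the robot so that the whole carton is in the wrist view
move_ptp(np.array([x,y,.25]),down(np.radians(-25))); sleep(.2)
m=camera_model("wrist"); w=snapshot("wrist")[:,:,::-1].copy(); cv2.imwrite("pics/w3.png",w)
np.savez("w3",mtx=m["mtx"],R=m["R"],t=m["t"]); print(read_state()["t"],read_state()["position"])
hsv=cv2.cvtColor(w,cv2.COLOR_BGR2HSV);H,S,V=cv2.split(hsv); br=(H>5)&(H<25)&(S>60)
print(np.percentile(V[br],[5,25,50,75,95]))
```

```text
glass (array([ 0.5103, -0.0117]), array([110.3,  68.2]), 88.56)
16.6083 [0.52564451 0.31621855 0.24999468]
[ 98. 126. 204. 219. 225.]
```

View pics/w3.png

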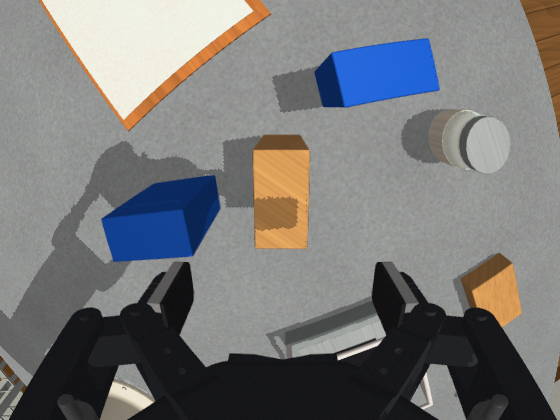

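The carton's top face has its corners at (253,150), (310,150), (308,248) and (255,248), lined up with the jaws. The blue cartons are clear of the finger paths.

Run:
```python
from h import *
m=dict(np.load("w3.npz")); c=ray("wrist",[[253,150],[310,150],[308,248],[255,248]],.14,m); print(c.round(4).tolist(),c.mean(0),rect(c))
b=ray("wrist",[[219,208],[216,176],[184,210],[320,75],[344,106]],.14,m); print("blue pts",b.round(3).tolist())
```

```text
[[0.5245, 0.3653], [0.5648, 0.3465], [0.5299, 0.2708], [0.4889, 0.2899]] [0.52702716 0.31811481] (array([0.527 , 0.3181]), array([83.4, 45.2]), 65.04)
blue pts [[0.478, 0.335], [0.488, 0.359], [0.449, 0.346], [0.596, 0.397], [0.603, 0.367]]
```

Run:
```python
from h import *
x,y=.5263,.3180; o=down(np.radians(-25))
move_ptp(np.array([x,y,.2]),o)
servo_line(np.array([x,y,.093]),feed=.08); f0=read_state()["ft_force"]
clamp(50); sleep(.3); s=read_state(); print(s["t"],s["gripper_width"],s["position"],f0,s["ft_force"])
servo_line(np.array([x,y,.24]),feed=.1); s=read_state(); print(s["t"],s["gripper_width"],s["position"],s["ft_force"])
cv2.imwrite("pics/s4.png",cv2.resize(snapshot("scene")[60:300,200:520,::-1],None,fx=2,fy=2))
cv2.imwrite("pics/w4.png",snapshot("wrist")[:,:,::-1])
```

```text
19.1667 0.044654723375005485 [0.52637846 0.31822602 0.09334938] [-0.08929854 -0.35736297 -0.10109469] [-1.48756203  0.86822087  5.04367764]
20.7833 0.04435499290710715 [0.5259239  0.31782564 0.23906106] [ 0.47684005  0.1101618  -2.93428436]
```

View pics/s4.png

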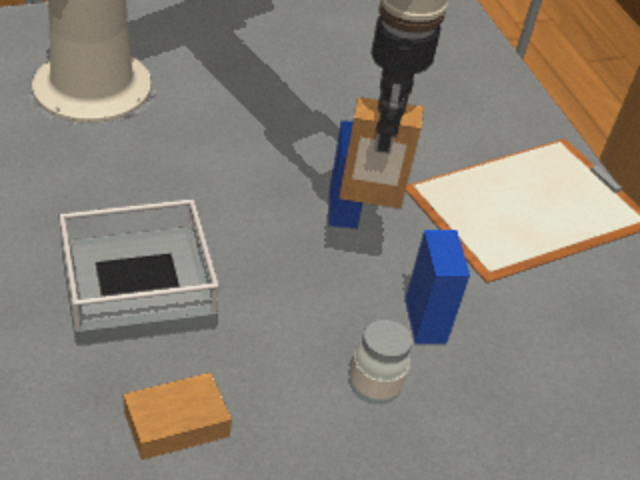

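Run:
```python
from h import *
gx,gy=.5107,-.0118
s=read_state(); z=s["position"][2]
servo_line(np.array([gx,gy,.24]),feed=.1)
move_ptp(np.array([gx,gy,.24]),down(np.radians(-1.5)))
servo_line(np.array([gx,gy,.17]),feed=.06); sleep(.3); s=read_state(); print(s["t"],s["gripper_width"],s["position"],s["ft_force"],Ro.from_quat(s["tcp_rot"]).as_matrix()[:,1])
im=snapshot("scene")[:,:,::-1]; cv2.imwrite("pics/s5f.png",im); cv2.imwrite("pics/s5.png",cv2.resize(im[100:240,190:350],None,fx=4,fy=4))
cv2.imwrite("pics/w5.png",snapshot("wrist")[:,:,::-1]); cv2.imwrite("pics/t5.png",snapshot("top")[:,:,::-1])
m=camera_model("wrist"); np.savez("w5",mtx=m["mtx"],R=m["R"],t=m["t"])
```

```text
26.425 0.04446572110410539 [ 0.51079727 -0.01179795  0.17016638] [ 0.77905738  0.89064574 -2.17555716] [ 9.99658456e-01 -2.61319586e-02  3.04273151e-04]
```

View pics/s5.png

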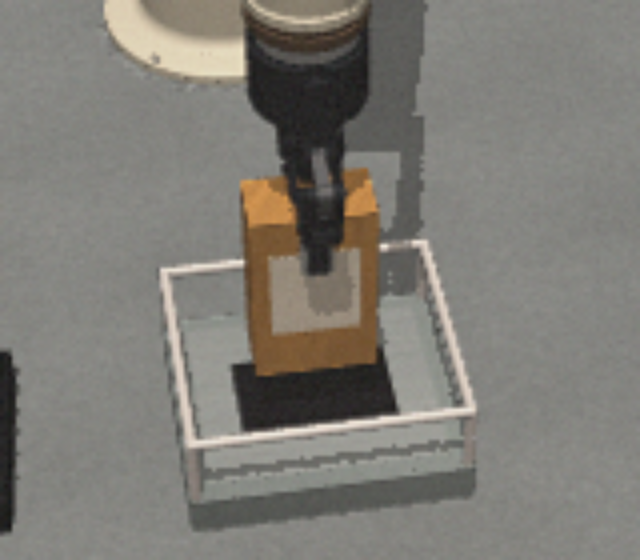

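View pics/w5.png

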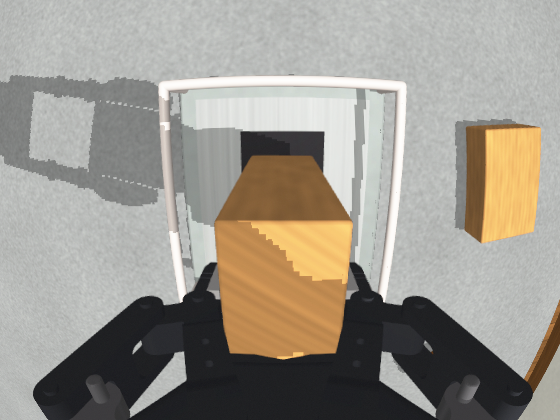

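Run:
```python
from h import *
m=dict(np.load("w5.npz"))
print("wrist bottom",ray("wrist",[[251,156],[314,156]],.077,m),"top",ray("wrist",[[217,220],[351,221]],.217,m))
print("glass top edge",ray("wrist",[[241,132],[324,132]],.034,m))
f=lambda p:np.array(p)/4+[190,100]
print("scene bottom",ray("scene",f([[256,375],[376,362]]),.077),"top front",ray("scene",f([[249,228],[379,210]]),.217))
print("glass corners",ray("scene",f([[242,430],[397,412]]),.034))
```

```text
wrist bottom [[0.49029633 0.03010864]
 [0.53628353 0.02895032]] top [[0.49270614 0.03134228]
 [0.53492245 0.0299375 ]]
glass top edge [[0.47820991 0.04485151]
 [0.54909919 0.04306546]]
scene bottom [[ 0.52733724 -0.05514683]
 [ 0.53100365  0.02881593]] top front [[ 0.53296423 -0.05552904]
 [ 0.53189475  0.02927627]]
glass corners [[ 0.53709652 -0.06827457]
 [ 0.54120954  0.04234076]]
```

Both views agree to a few mm and show no tilt: the carton's end face is at y≈0.030 top and bottom, and carton and glass are centred on each other. Lowering to about 11 mm above the glass.

Run:
```python
from h import *
s=read_state(); q=s["ft_force"]
servo_line(np.array([.5102,-.0113,.1385]),feed=.03); sleep(.8); s=read_state(); print(s["t"],s["gripper_width"],s["position"],q,s["ft_force"])
print("underside above glass",s["position"][2]-.0933-.034, "yaw",np.degrees(np.arctan2(*Ro.from_quat(s["tcp_rot"]).as_matrix()[[1,0],1])))
m=camera_model("wrist"); w=snapshot("wrist")[:,:,::-1]; np.savez("w6",mtx=m["mtx"],R=m["R"],t=m["t"])
im=snapshot("scene")[:,:,::-1]
a=cv2.resize(im[100:240,100:350],None,fx=3,fy=3)[:420,150:]; a=cv2.resize(im[110:240,130:330],(600,390))
out=np.zeros((600,800,3),np.uint8); out[:390,:600]=a; out[390:,:280]=cv2.resize(w,(280,210)); cv2.imwrite("pics/f.png",out); cv2.imwrite("pics/w6.png",w)
```

```text
28.575 0.04471859847671943 [ 0.510202   -0.01131309  0.13849784] [ 0.33310362  0.11026561 -2.81642598] [ 0.83251607 -0.42897631 -2.81127487]
underside above glass 0.011197843713061983 yaw -1.497761820957425
```

View pics/f.png

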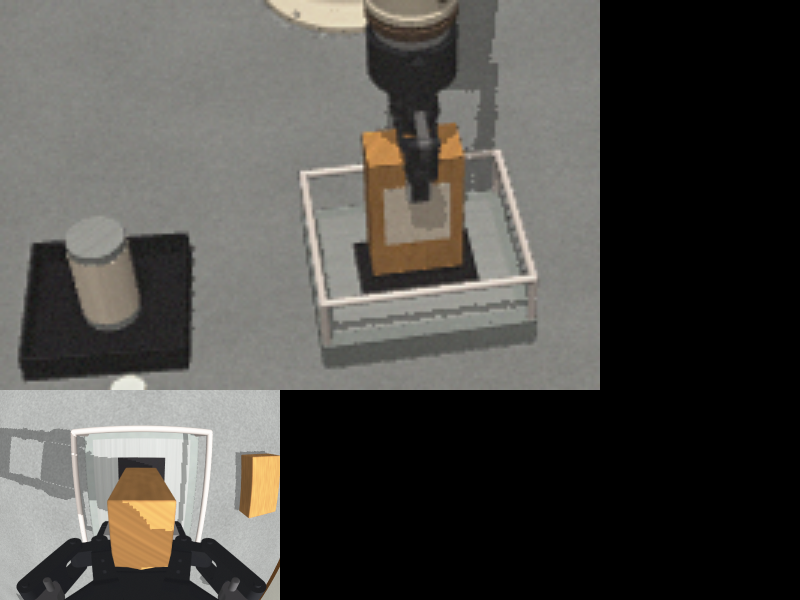

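The carton stands centred over the glass, bottom edge at view (375–462, 270), and the load is unchanged at -2.8 N, so nothing is touching. The tin is upright in the tray at view (103,275). Handing in.

```bash
python3 -c "
from station import *
print(finish_job())"
```

```text
the job is handed in; nothing more can be done
None
```

I lifted the tin over the rail and stood it, released, in the black tray. I then carried the brown carton over the rail and handed the job in while still holding it over the glass, at about 29 s; no verdict was reported.

- **Tin:** it touched down at the expected tray-floor height, and the last scene picture shows it upright in the tray.
- **Carton:**
  - The underside is about 11 mm above the glass, worked out from the tool height.
  - The long side is within about 0.1° of the measured glass direction.
  - The wrist load stayed at -2.8 N on the way down, so there was no sign of touching the scanner. The grip width held steady at 44.7 mm.
- **Centring and tilt:** I measured these just before the final lowering. The wrist camera put the carton within about 1 mm of the glass centre, with negligible tilt.
- **Disagreement:** the scene camera suggested the carton sat about 4 mm toward +x. That is about one pixel there and inside the 12 mm limit, so I did not chase it beyond a 0.5 mm shift while lowering.
- **Bystanders:** I did not measure their positions again, but no motion went near the bottle, jar or packet.

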